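# Lock a vial carousel with a spring retaining ring

### The job

Lock the sample carousel whose spindle still has no ring: squeeze the green-handled ring pliers on their stand so that they spread the steel retaining ring, carry both over to that carousel, and lower the spread ring over the spindle until the pliers lie on the carousel's two bars. Then let go, so that the ring springs shut in the spindle's groove, and leave the pliers lying flat on the bars. Do not touch the ring with the fingers.

Things in the scene. Friction and masses are not known exactly. Their poses are not given: they have to be found in the camera images.
- pliers: Green-handled hinged pliers flat on two bars of a stand, ring on jaws. Origin: between handles at the grip, half-way up, 52 mm over bench; free below to 12 mm. x to jaws, z up. Hinge 55 mm ahead; 14 mm high handles 25 mm ahead to 40 behind. Squeeze across y (5 N, spring) from 61 mm wide at origin (83 at rear end) to a stop: 30 mm, faces parallel, jaws spread, held by 20-60 N. Not the blue tool
- ring: Steel ring of two hinged halves, 6 mm thick, 50 mm across; origin at its centre, x from its open side (lugs) to its hinge, z up (frame of the left half, which swings). Starts on the pliers' jaw tips, 141 mm ahead of the pliers' origin, 7 mm lower; feet on the tips carry it when spread. Spread fully, its opening's middle is 132 mm ahead of the pliers' origin, along the squeezed pliers.
- ring_spread (a joint): Angle between the ring's halves: 0 = sprung shut (20 mm between its two straight cheeks, 24 mm long, which enter the groove anywhere along them), about 0.5 rad = spread by the squeezed pliers (about 33 mm between the cheeks' middles). A spring shuts it.
- groove (a point): Middle of the 16 mm thick groove (36 to 54 mm over bench) on the axis of the ringless carousel's 23 mm steel spindle, slim cone above to 92 mm. z up, x away from its two bars (tops 45 mm, as the stand's; 77 and 163 mm behind the axis). Pliers lying on them along x hold the ring at groove height. Vials, 60 mm high, stand 51 mm beyond. The other carousel has a brass ring: leave it.
Mind the look-alikes: they are no part of the job. Of the things like the pliers, leave any that is orange or yellow; of the rest the larger one is meant.

How it is judged:
On the way, in this order (a step that is already met when the one before it is completed fails the run):
1. the pliers have lifted the spread ring off the stand (value of joint ring_spread above 0.3 rad and height (world z) of ring above 0.068 m and horizontal distance between ring and groove above 0.05 m), for 0.1 s.
2. the spread ring has been lowered round the spindle, near the height of the groove (value of joint ring_spread above 0.3 rad and horizontal distance between ring and groove below 0.025 m and z of ring in the frame of groove between -0.012 and 0.02 m), for 0.05 s.
At the end, for the whole second after the job is handed in: The ring is shut (under 0.15 rad) in the groove: centre within 16 mm of the spindle axis and within about 10 mm of the groove's middle height, tilted less than 20 degrees and at rest; the pliers lie at rest on the carousel's bars, within 10 degrees of flat (value of joint ring_spread below 0.15 rad and horizontal distance between ring and groove below 0.016 m and z of ring in the frame of groove between -0.011 and 0.009 m and angle between ring's own z axis and vertical below 0.35 rad and linear speed of each of ring, pliers below 0.03 m/s and angle between pliers's own z axis and vertical below 0.17 rad and z of pliers in the frame of groove between -0.003 and 0.015 m and horizontal distance between pliers and groove below 0.17 m); the robot touches nothing.
It fails at once if the fingers touch the ring (contact force between the fingers and ring above 1 N).
It also fails if it takes over 38 s, if anything falls off the work surface, if the arm or the gripper's body presses on something with over 40 N, if the wrist force passes 120 N, or if a joint passes its speed limit or range.

### The arm

A 6-joint arm with a two-finger parallel gripper is mounted at the origin on the work surface. World frame = base frame: x ahead of the robot, y to its left, z up, the work surface at z = 0. Lengths are in m, angles in rad, forces in N, time in s.
With the tool pointing down it reaches from about 0.425 to 0.95 m from the base axis. Payload 3.5 kg.
Tool frame: the origin (TCP) lies between the finger pads; the fingertips stand 14 mm ahead of it and the grasp point (between the pads) lies 5 mm behind it; y points along the fingers, z is the direction in which the jaws open and shut, and the axes are right-handed (so a half turn about y gives the same grasp; the last joint's range is limited). The gripper opens to 85 mm and grips with 20 to 120 N. Pads are 22 mm wide; open, the fingers measure 114 mm over their backs; the gripper's body (76 mm by 85 mm) begins 54 mm behind the grasp point. The pads swing forward as they close: fully open they stand 13 mm farther back than shut.
Start: joints at [-1.444, 0.286, 1.577, -0, 1.279, -0.15], TCP at [0.184, -0.649, 0.245] pointing down, gripper open.
Joint ranges: [-2.77, 2.77], [-0.9, 2.22], [0.21, 2.48], [-1.53, 4.67], [0.24, 2.81], [-2.84, 2.84]. Speed limits (rad/s): [2.79, 2.79, 3.14, 3.14, 3.14, 3.14].

### API

Orientations are given as [roll, pitch, yaw] about the fixed x, y, z axes, in that order (R = Rz(yaw) Ry(pitch) Rx(roll)).
In Python, from cell import r gives the robot as it stands. The module is installed in compiled form; this text tells all that it offers.
- The arm moves only by the shell command python3 -m inch 'ROWS' [FORCE]. ROWS is JSON, a list of rows, each an object with "fingers": the opening, from -1 (shut) to 1 (fully open); "delta_pos": the shift along the tool's x, y, z each as a share of 500 mm, from -1 to 1, a list of three; "roll": the turn about the tool's y as a share of 90 degrees, from -1 to 1. In form: [{"fingers": fingers, "delta_pos": [x, y, z], "roll": roll}, ...]. A call has 1 to 20 rows; each row is the pose to reach, as a shift and turn from the pose commanded when the call began, along the tool's axes at that moment; what a row does not reach only later rows make up. A row lasts 1/8 s, in which the tool goes at most 62.5 mm and 10.7 degrees, less where a joint would pass 70% of its speed; a pose out of reach is approached as far as the arm can. A call with a number of a shift or a turn outside -1 to 1 is refused whole. A call with a gripper value outside its range is refused whole. The fingers move at their own pace and stop on an object; FORCE is the grip in N (left out, the last holds). Time passes only in rows, so rows that repeat a pose let the fingers close. It gives the time, the measured TCP pose, the force and the opening at its end, in the units of the state.
- r.sense(): the state, without advancing time (a new reading comes with each control period).
- r.snapshot(name): name is "scene" or "top" or "wrist"; returns a dict with "image" (384x512x3 uint8, red, green, blue), "fx", "fy", "cx", "cy" (pixels), "D" ([k1, k2, p1, p2, k3] as OpenCV has them; the pictures are not rectified), "rvec" (rotation vector, rad) and "tvec" (3), from world to camera coordinates, as OpenCV has them. Camera axes: x right, y down, z forward; pixel columns grow to the right and rows downward; lengths in m; the calibration is good to about 2 mm. A picture is of the moment at which its call begins. There is no depth.
- r.finish_job(): hands the job in, once; it reports no verdict.
The state is a dict: "t": time; "joint_pos": joint angles; "dq": joint speeds; "tau": joint torques, N m; "ee_pos": TCP position; "tool_rot": TCP orientation; "force": force on the tool from outside, world axes, zero at the start; "moment": the same for the moment, N m; "width": finger opening in m.
Only numpy, scipy, OpenCV 4.12 (cv2) and the standard library are available. Lean on these libraries where they do the work, as an engineer would, in place of code of your own. Each camera call takes 0.05 s, during which the arm holds its last target. There are 200 camera calls.

## Working session

There is one attempt and no reset: what is moved stays moved. The work goes in short steps, Python scripts to look and compute and a shell command to move; the robot and the scene stay as the last step left them, time stands still between calls to the robot, and variables do not carry over. Pictures are saved under pics/ and viewed, about 8 in all and at most 12, crops included, and the job is handed in when it is done.

```bash
mkdir -p pics
python3 - <<'E'
from cell import r
import cv2,pickle
for n in ["top","scene"]:
    s=r.snapshot(n); pickle.dump(s,open(f"pics/{n}0.pkl","wb"))
    cv2.imwrite(f"pics/{n}0.png",cv2.resize(s["image"][:,:,::-1],(800,600),interpolation=cv2.INTER_CUBIC))
    print(n,s["fx"],s["D"],s["rvec"],s["tvec"])
print(r.sense())
E
```

```text
top 406.3767995418486 [0.02245119 0.         0.         0.         0.        ] [ 2.18227702 -2.22841885  0.09808474] [-0.00556295  0.47949774  0.84193633]
scene 395.076646092651 [-0.0743985  0.         0.         0.         0.       ] [ 1.33046944  1.92816094 -1.05680709] [ 0.13961465 -0.15441902  1.32499948]
{'t': 0.1, 'joint_pos': array([-1.44399045e+00,  2.87085747e-01,  1.57807052e+00, -2.63963062e-05,
        1.27861804e+00, -1.50057236e-01]), 'dq': array([ 0.00118456, -0.0015393 , -0.00236697, -0.00120535, -0.00064249,
       -0.00097312]), 'tau': array([ 4.88093174e-04, -4.07299411e+01, -2.93697631e+01, -1.63320851e-04,
        3.42872074e-03,  6.80090992e-06]), 'ee_pos': array([ 0.18441485, -0.64871118,  0.24405808]), 'tool_rot': array([-1.57295724e+00,  3.01168350e-04, -2.86472223e+00]), 'force': array([-0.24409278, -0.06091602,  0.39184411]), 'moment': array([-0.00063126, -0.01230713,  0.01831753]), 'width': 0.08525961271107443}
```

View pics/top0.png

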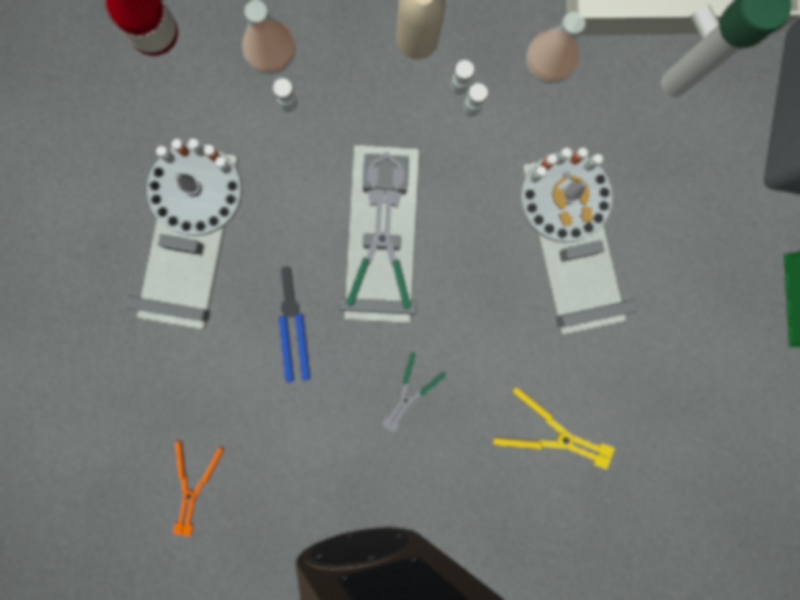

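View pics/scene0.png

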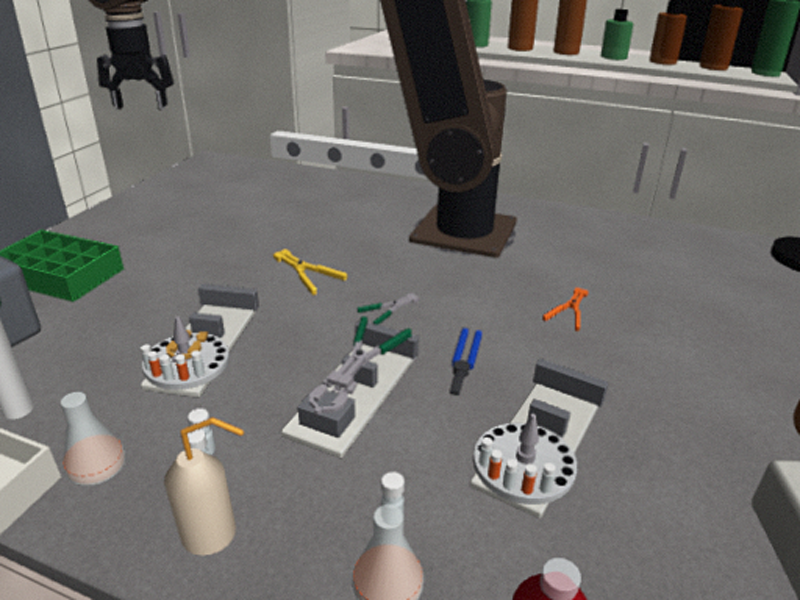

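The top view shows the wanted pliers in the centre: green handle ends at about (350,303) and (408,303), hinge at (382,238). The ringless carousel is at left, disc about (194,188). The right-hand carousel has the brass ring. Next I'll crop in for detail.

```bash
cat > h.py <<'E'
import numpy as np,cv2,pickle
def ray(s,px,z):
    K=np.array([[s["fx"],0,s["cx"]],[0,s["fy"],s["cy"]],[0,0,1.]])
    R=cv2.Rodrigues(np.array(s["rvec"],float))[0];t=np.array(s["tvec"],float)
    u=cv2.undistortPoints(np.array([[px]],float),K,np.array(s["D"],float))[0,0]
    d=R.T@np.array([*u,1]);c=-R.T@t
    return c+d*(z-c[2])/d[2]
def proj(s,P):
    K=np.array([[s["fx"],0,s["cx"]],[0,s["fy"],s["cy"]],[0,0,1.]])
    return cv2.projectPoints(np.array(P,float).reshape(-1,1,3),np.array(s["rvec"],float),np.array(s["tvec"],float),K,np.array(s["D"],float))[0][:,0]
E
python3 - <<'E'
from h import *
s=pickle.load(open("pics/top0.pkl","rb"));im=s["image"][:,:,::-1]
# crop cols 80..280, rows 80..220, x4
cv2.imwrite("pics/c1.png",cv2.resize(im[85:215,80:280],None,fx=4,fy=4,interpolation=cv2.INTER_CUBIC))
for n,p,z in [("hL",(350,303),.059),("hR",(408,303),.059),("hinge",(382,238),.055),("disc",(194,188),.03),("bar1",(180,243),.045),("bar2",(175,310),.045)]:
    print(n,ray(s,(p[0]*.64,p[1]*.64),z).round(4))
E
```

```text
hL [0.4734 0.0403 0.059 ]
hR [ 0.4719 -0.0337  0.059 ]
hinge [ 0.5569 -0.0023  0.055 ]
disc [0.6314 0.2444 0.03  ]
bar1 [0.5562 0.2584 0.045 ]
bar2 [0.4698 0.265  0.045 ]
```

View pics/c1.png

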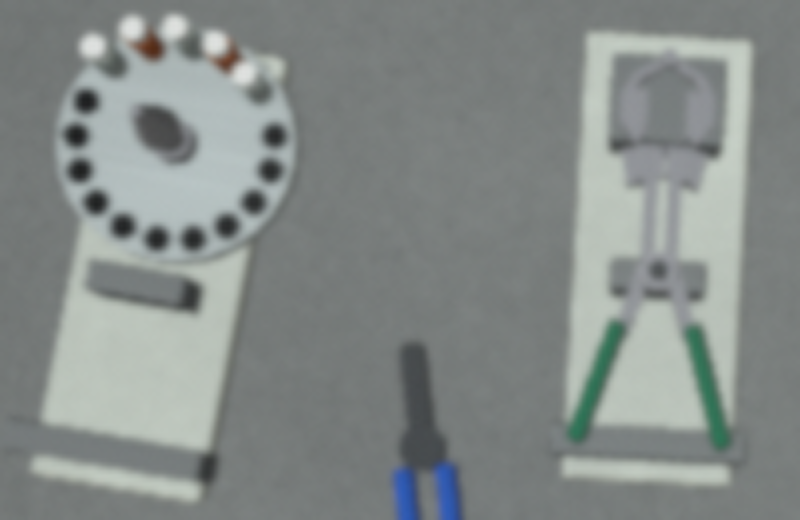

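Run:
```python
from h import *
s=pickle.load(open("pics/top0.pkl","rb"))
f=lambda p,z:ray(s,(p[0]/4+80-.4,p[1]/4+85-.4),z)[:2]
hi=f((658,268),.055);e1=f((577,437),.059);e2=f((721,440),.059);rg=f((668,105),.045);m=(e1+e2)/2
d=rg-m;u=(hi-m)/np.linalg.norm(hi-m);print("hinge",hi,"rear",m,"ring",rg,"dist h-r",np.linalg.norm(hi-m),"yaw",np.arctan2(u[1],u[0]),np.arctan2(d[1],d[0]))
u=d/np.linalg.norm(d);print("origin",hi-.055*u,rg-.141*u)
b1=[f((92,270),.045),f((188,290),.045)];b2=[f((35,435),.045),f((205,465),.045)]
B1=sum(b1)/2;B2=sum(b2)/2
for b in (b1,b2):
    v=b[1]-b[0];print("barperp yaw",np.arctan2(v[0],-v[1]))
print("B1",B1,"B2",B2)
# plate edges z~0.005 
l=[f((80,225),.006),f((42,422),.006)];rr=[f((250,250),.006),f((212,440),.006)]
for b in (l,rr):
    v=b[0]-b[1];print("plate yaw",np.arctan2(v[1],v[0]))
print("tip .092",f((140,110),.092),"disc .03",f((176,147),.03),"spindle base",f((178,148),.036))
```

```text
hinge [ 0.5583295  -0.00154064] rear [0.47210586 0.00473727] ring [ 0.64409137 -0.00857459] dist h-r 0.08645188219924656 yaw -0.07268136489871534 -0.07724699592353498
origin [0.50349352 0.00270372] [0.50351184 0.00230641]
barperp yaw -0.2251303593538559
barperp yaw -0.1974638014243671
B1 [0.55809869 0.25959552] B2 [0.47244678 0.2696279 ]
plate yaw -0.18712742067298793
plate yaw -0.2006306422781391
tip .092 [0.63258156 0.24506307] disc .03 [0.62930576 0.24557056] spindle base [0.62734042 0.24287833]
```

```bash
python3 -m inch '[{"fingers":1,"delta_pos":[-0.9,0,-1.0],"roll":0.225},{"fingers":1,"delta_pos":[-0.9,0,-1.0],"roll":0.225},{"fingers":1,"delta_pos":[-0.9,0,-1.0],"roll":0.225},{"fingers":1,"delta_pos":[-0.9,0,-1.0],"roll":0.225},{"fingers":1,"delta_pos":[-0.9,0,-1.0],"roll":0.225},{"fingers":1,"delta_pos":[-0.9,0,-1.0],"roll":0.225},{"fingers":1,"delta_pos":[-0.9,0,-1.0],"roll":0.225},{"fingers":1,"delta_pos":[-0.9,0,-1.0],"roll":0.225},{"fingers":1,"delta_pos":[-0.9,0,-1.0],"roll":0.225},{"fingers":1,"delta_pos":[-0.9,0,-1.0],"roll":0.225},{"fingers":1,"delta_pos":[-0.9,0,-1.0],"roll":0.225},{"fingers":1,"delta_pos":[-0.9,0,-1.0],"roll":0.225},{"fingers":1,"delta_pos":[-0.9,0,-1.0],"roll":0.225}]' 40
python3 - <<'E'
from h import *
from cell import r
s=r.snapshot("wrist");pickle.dump(s,open("pics/w1.pkl","wb"));cv2.imwrite("pics/w1.png",s["image"][:,:,::-1])
q=r.sense();print(q["t"],q["joint_pos"].round(3),q["ee_pos"],q["tool_rot"])
E
```

```text
t: 1.72
ee_pos: [0.4803, -0.0454, 0.2449]
tool_rot: [-1.571, -0.001, 3.066]
force: [-0.2, -0.4, 0.0]
width: 0.0856
1.775 [-0.306 -0.148  2.036 -0.     1.254  1.342] [ 0.48028595 -0.046012    0.24496935] [-1.57050976e+00 -8.06112571e-04  3.06419496e+00]
```

View pics/w1.png

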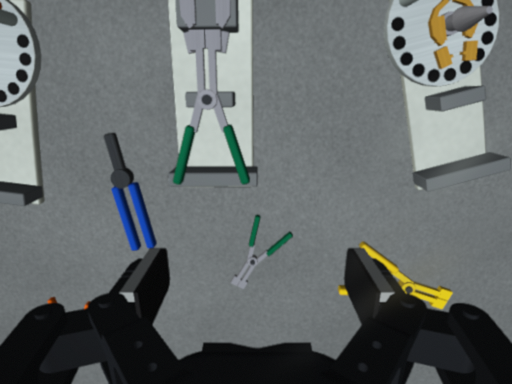

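The wrist view shows the pliers with hinge at (207,99) and handle ends at (180,181) and (244,183). I'll measure from this closer view.

Run:
```python
from h import *
s=pickle.load(open("pics/w1.pkl","rb"));f=lambda p,z:ray(s,p,z)[:2]
hi=f((207,99.5),.057);e1=f((180,180),.059);e2=f((244,181),.059);m=(e1+e2)/2
u=(hi-m)/np.linalg.norm(hi-m);print(hi,m,np.linalg.norm(hi-m),np.linalg.norm(e1-e2),"yaw",np.arctan2(u[1],u[0]),"origin",hi-.055*u)
# jaw mid ahead
for p in [(206,45),]: v=f(p,.05)-m;print("yaw2",np.arctan2(v[1],v[0]))
T=np.array([.5035,.0025]);P=np.array([.4803,-.0457]);y=3.0645
ax=np.array([np.cos(y),np.sin(y)]);az=np.array([-np.sin(y),np.cos(y)])
for T in (T,hi-.055*u): print("shift",(T-P)@ax,(T-P)@az)
```

```text
[ 0.55749903 -0.0016561 ] [0.47471779 0.00297767] 0.08291083300236085 0.06822351890584198 yaw -0.055917737171857176 origin [0.502585   0.00141777]
yaw2 -0.0645967429555647
shift -0.019418905862625114 -0.049843616392658566
shift -0.018589969609194873 -0.04869413466010641
```

```bash
python3 -m inch '[{"fingers":1,"delta_pos":[-0.038,0,-0.095],"roll":-0.007},{"fingers":1,"delta_pos":[-0.038,0.1,-0.095],"roll":-0.007},{"fingers":1,"delta_pos":[-0.038,0.2,-0.095],"roll":-0.007},{"fingers":1,"delta_pos":[-0.038,0.28,-0.095],"roll":-0.007},{"fingers":1,"delta_pos":[-0.038,0.34,-0.095],"roll":-0.007},{"fingers":1,"delta_pos":[-0.038,0.38,-0.095],"roll":-0.007},{"fingers":1,"delta_pos":[-0.038,0.39,-0.095],"roll":-0.007},{"fingers":1,"delta_pos":[-0.038,0.39,-0.095],"roll":-0.007},{"fingers":1,"delta_pos":[-0.038,0.39,-0.095],"roll":-0.007}]'
python3 -m inch '[{"fingers":0.3,"delta_pos":[0,0,0],"roll":0},{"fingers":0,"delta_pos":[0,0,0],"roll":0},{"fingers":-1,"delta_pos":[0,0,0],"roll":0},{"fingers":-1,"delta_pos":[0,0,0],"roll":0},{"fingers":-1,"delta_pos":[0,0,0],"roll":0},{"fingers":-1,"delta_pos":[0,0,0],"roll":0},{"fingers":-1,"delta_pos":[0,0,0],"roll":0},{"fingers":-1,"delta_pos":[0,0,0],"roll":0}]' 40
python3 - <<'E'
from h import *
from cell import r
s=r.snapshot("wrist");pickle.dump(s,open("pics/w2.pkl","wb"));cv2.imwrite("pics/w2.png",s["image"][:,:,::-1])
q=r.sense();print(q["t"],q["ee_pos"],q["tool_rot"],q["force"],q["width"])
E
```

```text
t: 2.9
ee_pos: [0.5042, 0.0, 0.0516]
tool_rot: [-1.57, 0.002, 3.075]
force: [0.6, 0.7, -0.0]
width: 0.0851
t: 3.9
ee_pos: [0.5057, 0.0002, 0.0537]
tool_rot: [-1.57, 0.005, 3.076]
force: [-3.6, 0.1, 13.6]
width: 0.0274
3.95 [5.05688225e-01 1.87392071e-04 5.37002090e-02] [-1.56999789  0.00471406  3.07612122] [-3.0261248  -0.10593975 13.19317523] 0.027330721458932734
```

View pics/w2.png

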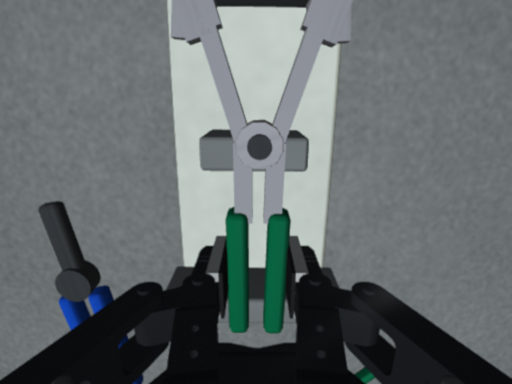

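The handles are squeezed parallel and the jaws have spread, with the hinge at (260,147). Lifting.

```bash
python3 -m inch '[{"fingers":-1,"delta_pos":[0,-0.02,0],"roll":0},{"fingers":-1,"delta_pos":[0,-0.05,0],"roll":0},{"fingers":-1,"delta_pos":[0,-0.09,0],"roll":0},{"fingers":-1,"delta_pos":[0,-0.13,0],"roll":0},{"fingers":-1,"delta_pos":[0,-0.17,0],"roll":0},{"fingers":-1,"delta_pos":[0,-0.2,0],"roll":0},{"fingers":-1,"delta_pos":[0,-0.2,0],"roll":0},{"fingers":-1,"delta_pos":[0,-0.2,0],"roll":0}]' 40
python3 - <<'E'
from h import *
from cell import r
s=r.snapshot("wrist");pickle.dump(s,open("pics/w3.pkl","wb"))
a=s["image"][:,:,::-1]
t=r.snapshot("scene");pickle.dump(t,open("pics/s3.pkl","wb"));b=t["image"][:,:,::-1]
b=cv2.resize(b[130:320,130:400],None,fx=2.0,fy=2.0,interpolation=cv2.INTER_CUBIC)
c=np.zeros((600,700,3),np.uint8);c[:220,:512]=a[:220];c[220:600,:540]=b;cv2.imwrite("pics/w3.png",c)
q=r.sense();print(q["t"],q["ee_pos"],q["tool_rot"],q["force"],q["moment"],q["width"])
E
```

```text
t: 4.95
ee_pos: [0.5026, 0.0007, 0.1495]
tool_rot: [-1.571, -0.002, 3.076]
force: [-0.1, -0.3, -3.7]
width: 0.0272
5.05 [0.50250929 0.00070719 0.14914479] [-1.57109470e+00 -2.34410078e-03  3.07596239e+00] [-0.11109813 -0.00678203 -2.97159187] [ 0.00654849  0.14103413 -0.00715155] 0.027039207354675313
```

View pics/w3.png

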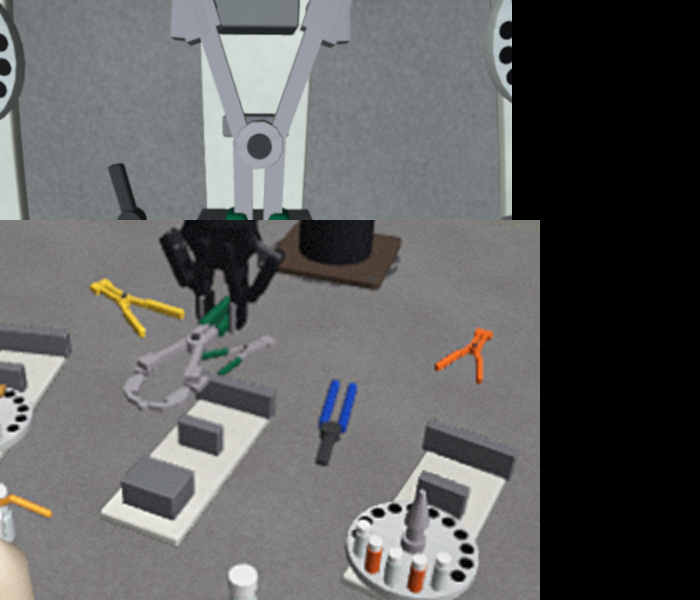

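Run:
```python
from h import *
s=pickle.load(open("pics/w3.pkl","rb"));P=np.array([.5025,.0007]);y=3.076
ax=np.array([np.cos(y),np.sin(y)]);az=np.array([-np.sin(y),np.cos(y)])
T=lambda p:((p-P)@ax,(p-P)@az)
for n,p,z in [("hinge",(259.5,146),.155),("jl",(172,37),.15),("jr",(350,43),.15),("jl2",(190,40),.15),("jr2",(329,45),.15)]:
    print(n,np.round(T(ray(s,p,z)[:2]),4))
# carousel recheck in scene and top
for f in ("top0","s3"):
    t=pickle.load(open(f"pics/{f}.pkl","rb"))
    for g in [(.632,.245)]: print(f,proj(t,[[*g,.036],[*g,.054],[*g,.092]]).round(1))
t=pickle.load(open("pics/s3.pkl","rb"))
# scene crop: tip at (421,487-220)/2 +(130,130); collar bottom (412,548-220)/2
tip=(421/2+130,(487-220)/2+130);col=(412/2+130,(546-220)/2+130);print(tip,col,ray(t,tip,.092),ray(t,col,.036))
```

```text
hinge [-0.0584  0.0008]
jl [-0.0997 -0.0327]
jr [-0.0975  0.0355]
jl2 [-0.0985 -0.0258]
jr2 [-0.0967  0.0274]
top0 [[123.  119.4]
 [120.5 117.2]
 [114.6 112.4]]
s3 [[335.6 287.3]
 [336.8 280.3]
 [339.5 264.8]]
(340.5, 263.5) (336.0, 293.0) [0.62780939 0.2460054  0.092     ] [0.64600884 0.24848015 0.036     ]
```

```bash
python3 -m inch '[{"fingers":-1,"delta_pos":[0.01,-0.03,-0.03],"roll":0},{"fingers":-1,"delta_pos":[0.03,-0.06,-0.09],"roll":0.01},{"fingers":-1,"delta_pos":[0.06,-0.09,-0.17],"roll":0.03},{"fingers":-1,"delta_pos":[0.09,-0.12,-0.26],"roll":0.05},{"fingers":-1,"delta_pos":[0.12,-0.12,-0.35],"roll":0.07},{"fingers":-1,"delta_pos":[0.15,-0.12,-0.44],"roll":0.082},{"fingers":-1,"delta_pos":[0.17,-0.12,-0.51],"roll":0.082},{"fingers":-1,"delta_pos":[0.182,-0.12,-0.55],"roll":0.082},{"fingers":-1,"delta_pos":[0.182,-0.12,-0.56],"roll":0.082},{"fingers":-1,"delta_pos":[0.182,-0.12,-0.56],"roll":0.082},{"fingers":-1,"delta_pos":[0.182,-0.12,-0.56],"roll":0.082}]' 40
python3 - <<'E'
from h import *
from cell import r
s=r.snapshot("wrist");pickle.dump(s,open("pics/w4.pkl","wb"));cv2.imwrite("pics/w4.png",cv2.resize(s["image"][:,:,::-1][:300],(800,469),interpolation=cv2.INTER_CUBIC))
q=r.sense();print(q["t"],q["joint_pos"].round(3),q["ee_pos"],q["tool_rot"],q["width"])
E
```

```text
t: 6.42
ee_pos: [0.431, 0.2853, 0.2104]
tool_rot: [-1.571, 0.0, 2.946]
force: [-0.5, 0.5, -1.8]
width: 0.0273
6.475 [ 0.388 -0.033  1.995 -0.     1.18   2.155] [0.43107535 0.28522366 0.21039   ] [-1.57063485e+00 -1.81017607e-05  2.94592930e+00] 0.026884770758082658
```

View pics/w4.png

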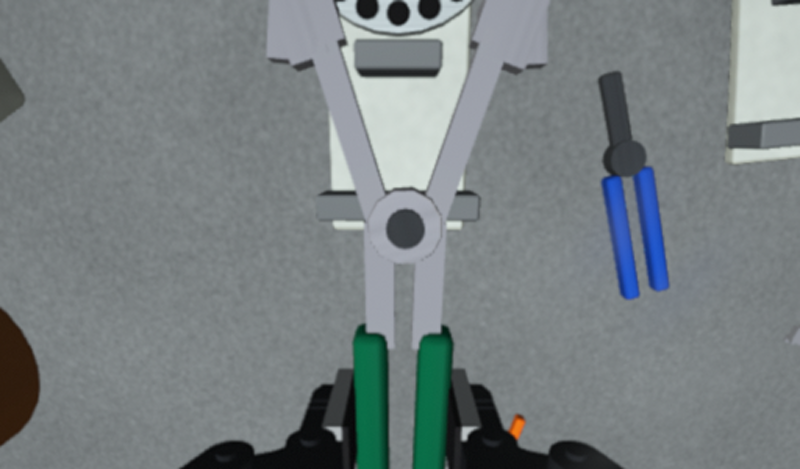

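Run:
```python
from h import *
s=pickle.load(open("pics/w4.pkl","rb"));P=np.array([.4311,.2852]);y=2.946
ax=np.array([np.cos(y),np.sin(y)]);az=np.array([-np.sin(y),np.cos(y)])
T=lambda p:np.round([(p-P)@ax,(p-P)@az],4)
f=lambda p,z:ray(s,(p[0]*.64-.2,p[1]*.64-.2),z)[:2]
for n,p,z in [("hinge",(405,229),.217),("b1l",(355,54),.045),("b1r",(441,54),.045),("b2l",(317,204),.045),("b2r",(480,204),.045),("hole",(398,12),.034),("holes",(398,8),.034),("pl",(332,120),.006),("pr",(467,120),.006)]:
    w=f(p,z);print(n,T(w),w.round(4))
G=np.array([.631,.245]);print("G",T(G))
# back-computed axis from bars
b1=(f((355,54),.045)+f((441,54),.045))/2;b2=(f((317,204),.045)+f((480,204),.045))/2
print(np.linalg.norm(b1-b2),b1-.077*ax,b2-.163*ax)
```

```text
hinge [-0.0581  0.0004] [0.488  0.2735]
b1l [-0.1292 -0.0263] [0.563  0.2859]
b1r [-0.1292  0.0218] [0.5536 0.2387]
b2l [-0.0457 -0.0516] [0.486  0.3269]
b2r [-0.0457  0.0473] [0.4667 0.2299]
hole [-0.1533 -0.0023] [0.582  0.2576]
holes [-0.1554 -0.0023] [0.584  0.2572]
pl [-0.0961 -0.0458] [0.5343 0.3115]
pr [-0.0961  0.0427] [0.5171 0.2246]
G [-0.2039  0.0006]
0.0834713264517079 [0.63378631 0.2473298 ] [0.63624572 0.24673177]
```

```bash
python3 -m inch '[{"fingers":-1,"delta_pos":[-0.03,0,0],"roll":0},{"fingers":-1,"delta_pos":[-0.08,0,-0.004],"roll":0},{"fingers":-1,"delta_pos":[-0.12,0.02,-0.004],"roll":0},{"fingers":-1,"delta_pos":[-0.141,0.06,-0.004],"roll":0},{"fingers":-1,"delta_pos":[-0.141,0.09,-0.004],"roll":0},{"fingers":-1,"delta_pos":[-0.141,0.1,-0.004],"roll":0},{"fingers":-1,"delta_pos":[-0.141,0.1,-0.004],"roll":0},{"fingers":-1,"delta_pos":[-0.141,0.1,-0.004],"roll":0}]' 40
python3 - <<'E'
from h import *
from cell import r
o=[]
for n in ("top","scene"):
    s=r.snapshot(n);pickle.dump(s,open(f"pics/{n}5.pkl","wb"));o.append(s["image"][:,:,::-1])
a=cv2.resize(o[0][60:220,60:193],None,fx=3.0,fy=3.0,interpolation=cv2.INTER_CUBIC)
b=cv2.resize(o[1][190:330,270:400],None,fx=3,fy=3,interpolation=cv2.INTER_CUBIC)
c=np.zeros((480,800,3),np.uint8);c[:480,:399]=a;c[:420,405:795]=b;cv2.imwrite("pics/w5.png",c)
q=r.sense();print(q["t"],q["joint_pos"].round(3),q["ee_pos"],q["tool_rot"],q["width"])
E
```

```text
t: 7.48
ee_pos: [0.5007, 0.2746, 0.1613]
tool_rot: [-1.572, 0.001, 2.948]
force: [0.3, 0.1, -2.9]
width: 0.0271
7.575 [0.324 0.143 1.907 0.    1.09  2.089] [0.50073437 0.2745807  0.16134042] [-1.57169417e+00  1.55706373e-03  2.94750612e+00] 0.027385518935800535
```

View pics/w5.png

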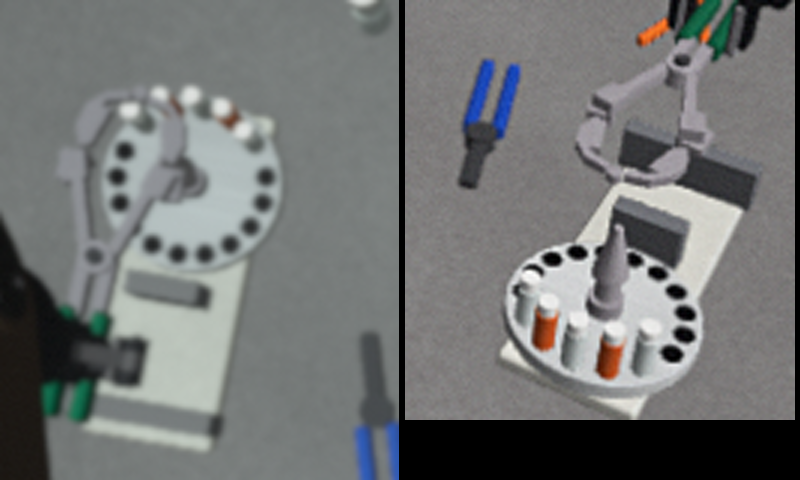

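Run:
```python
from h import *
P=np.array([.5007,.2746]);y=2.9475
ax=np.array([np.cos(y),np.sin(y)]);az=np.array([-np.sin(y),np.cos(y)])
T=lambda p:np.round([(p-P)@ax,(p-P)@az],4)
t=pickle.load(open("pics/top5.pkl","rb"));c=pickle.load(open("pics/scene5.pkl","rb"))
ft=lambda p,z:ray(t,(p[0]/3+60-.3,p[1]/3+60-.3),z)[:2]
fc=lambda p,z:ray(c,((p[0]-405)/3+270-.3,p[1]/3+190-.3),z)[:2]
print("pin top",T(ft((95,256),.168)),"scene",T(fc((682,60),.168)))
print("apex top",T(ft((141,95),.156)),"scene",T(fc((620,178),.156)))
for n,p in [("jl",(603,97)),("jr",(695,132))]: print(n,T(fc(p,.158)))
print("jl top",T(ft((68,160),.16)),"jr top",T(ft((168,183),.16)))
print("tip scene",fc((618,225),.092),T(fc((618,225),.092)),"collar front",fc((605,315),.036))
# stereo for spindle tip: top0 vs scene
t0=pickle.load(open("pics/top0.pkl","rb"))
for s,p in ((t0,(140/4+80-.4,110/4+85-.4)),(c,((618-405)/3+270-.3,225/3+190-.3))): print("tip",ray(s,p,.09))
```

```text
pin top [-0.0567  0.0021] scene [-0.0574  0.0005]
apex top [-0.1561  0.0054] scene [-0.1685 -0.0038]
jl [-0.1057  0.0313]
jr [-0.1094 -0.0263]
jl top [-0.1099 -0.0268] jr top [-0.107   0.0319]
tip scene [0.63086062 0.24690887] [-0.1331  0.0021] collar front [0.64997875 0.24990893]
tip [0.6331063  0.24566763 0.09      ]
tip [0.62855091 0.24676694 0.09      ]
```

Seen from both cameras, the spread jaws' midline agrees with the spindle tip to within about 1 mm sideways and 2 mm lengthwise. Lowering in two stages, with a force check between them.

```bash
python3 -m inch '[{"fingers":-1,"delta_pos":[0,0.03,0],"roll":0},{"fingers":-1,"delta_pos":[0,0.07,0],"roll":0},{"fingers":-1,"delta_pos":[0,0.1,0],"roll":0},{"fingers":-1,"delta_pos":[0,0.13,0],"roll":0},{"fingers":-1,"delta_pos":[0,0.15,0],"roll":0},{"fingers":-1,"delta_pos":[0,0.15,0],"roll":0}]' 40
python3 - <<'E'
from h import *
from cell import r
s=r.snapshot("scene");pickle.dump(s,open("pics/s6.pkl","wb"))
t=r.snapshot("top")
c=np.zeros((480,800,3),np.uint8)
c[:480,:399]=cv2.resize(t["image"][60:220,60:193,::-1],None,fx=3,fy=3,interpolation=cv2.INTER_CUBIC)
c[:450,405:795]=cv2.resize(s["image"][220:325,290:381,::-1],(390,450),interpolation=cv2.INTER_CUBIC);cv2.imwrite("pics/w6.png",c)
q=r.sense();print(q["t"],q["ee_pos"],q["force"],q["moment"],q["width"])
E
```

```text
t: 8.32
ee_pos: [0.4998, 0.274, 0.0841]
tool_rot: [-1.57, -0.002, 2.947]
force: [0.3, -1.2, -2.5]
width: 0.0273
8.425 [0.50085584 0.27439606 0.08568859] [ 0.63582941  0.46888092 -2.6962396 ] [ 0.03184237  0.14335021 -0.05793741] 0.027152874707725514
```

View pics/w6.png

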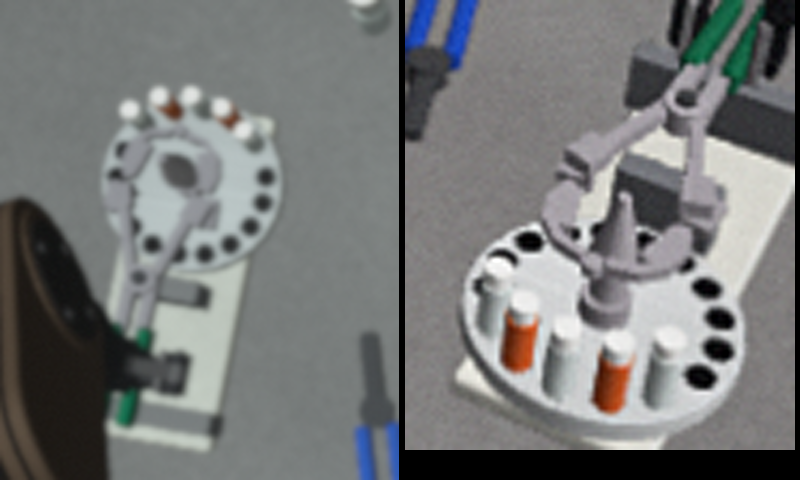

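The spindle tip passes through the middle of the spread ring: spindle about (180,172) in the ring in the top crop, and centred in the scene crop. Lowering onto the bars.

```bash
python3 -m inch '[{"fingers":-1,"delta_pos":[0,0.02,0],"roll":0},{"fingers":-1,"delta_pos":[0,0.04,0],"roll":0},{"fingers":-1,"delta_pos":[0,0.053,0],"roll":0},{"fingers":-1,"delta_pos":[0,0.06,0],"roll":0},{"fingers":-1,"delta_pos":[0,0.064,0],"roll":0},{"fingers":-1,"delta_pos":[0,0.064,0],"roll":0},{"fingers":-1,"delta_pos":[0,0.064,0],"roll":0}]' 40
python3 - <<'E'
from h import *
from cell import r
s=r.snapshot("scene");pickle.dump(s,open("pics/s7.pkl","wb"))
t=r.snapshot("wrist")
c=np.zeros((480,800,3),np.uint8)
c[:300,:400]=cv2.resize(t["image"][:,:,::-1],(400,300),interpolation=cv2.INTER_AREA)
c[:450,405:795]=cv2.resize(s["image"][220:325,290:381,::-1],(390,450),interpolation=cv2.INTER_CUBIC);cv2.imwrite("pics/w7.png",c)
q=r.sense();print(q["t"],q["ee_pos"],q["force"],q["moment"],q["width"])
E
```

```text
t: 9.3
ee_pos: [0.5008, 0.2744, 0.0539]
tool_rot: [-1.571, 0.001, 2.947]
force: [-2.2, -0.6, 2.5]
width: 0.0271
9.4 [0.5008097  0.27447318 0.0538575 ] [-1.2737817  -0.72455936  1.92515049] [-0.03840368  0.27828345 -0.01938368] 0.02711219328851055
```

View pics/w7.png

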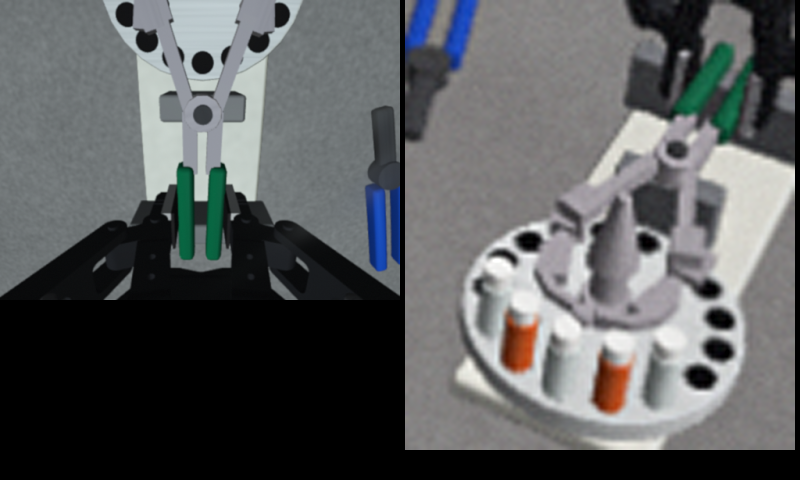

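```bash
python3 -m inch '[{"fingers":-0.25,"delta_pos":[0,0.002,0],"roll":0},{"fingers":-0.1,"delta_pos":[0,0.005,0],"roll":0},{"fingers":0.05,"delta_pos":[0,0.008,0],"roll":0},{"fingers":0.2,"delta_pos":[0,0.011,0],"roll":0},{"fingers":0.35,"delta_pos":[0,0.014,0],"roll":0},{"fingers":0.5,"delta_pos":[0,0.016,0],"roll":0},{"fingers":0.7,"delta_pos":[0,0.016,0],"roll":0},{"fingers":1,"delta_pos":[0,0.016,0],"roll":0},{"fingers":1,"delta_pos":[0,0.016,0],"roll":0},{"fingers":1,"delta_pos":[0,0.016,0],"roll":0},{"fingers":1,"delta_pos":[0,0.016,0],"roll":0}]' 40
python3 - <<'E'
from h import *
from cell import r
s=r.snapshot("scene");pickle.dump(s,open("pics/s8.pkl","wb"))
t=r.snapshot("wrist")
c=np.zeros((480,800,3),np.uint8)
c[:300,:400]=cv2.resize(t["image"][:,:,::-1],(400,300),interpolation=cv2.INTER_AREA)
c[:450,405:795]=cv2.resize(s["image"][220:325,290:381,::-1],(390,450),interpolation=cv2.INTER_CUBIC);cv2.imwrite("pics/w8.png",c)
q=r.sense();print(q["t"],q["ee_pos"],q["force"],q["moment"],q["width"])
E
```

```text
t: 10.78
ee_pos: [0.5004, 0.2743, 0.0454]
tool_rot: [-1.571, -0.0, 2.947]
force: [0.4, -0.2, -0.6]
width: 0.0855
10.875 [0.50041242 0.27427162 0.04534151] [ 0.44089776 -0.06988709  0.66530311] [-0.01333701  0.05696716  0.0377063 ] 0.08544936932322823
```

View pics/w8.png

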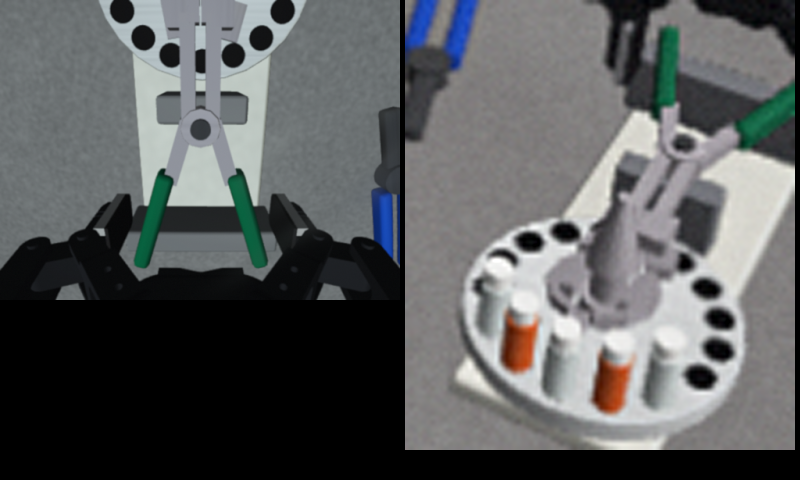

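The ring has shut on the spindle and the handles have sprung open clear of both fingers. Retracting straight up.

```bash
python3 -m inch '[{"fingers":1,"delta_pos":[0,-0.02,0],"roll":0},{"fingers":1,"delta_pos":[0,-0.06,0],"roll":0},{"fingers":1,"delta_pos":[0,-0.12,0],"roll":0},{"fingers":1,"delta_pos":[0,-0.2,0],"roll":0},{"fingers":1,"delta_pos":[0,-0.28,0],"roll":0},{"fingers":1,"delta_pos":[0,-0.34,0],"roll":0},{"fingers":1,"delta_pos":[0,-0.36,0],"roll":0},{"fingers":1,"delta_pos":[0,-0.36,0],"roll":0},{"fingers":1,"delta_pos":[0,-0.36,0],"roll":0}]'
python3 - <<'E'
from h import *
from cell import r
s=r.snapshot("scene");t=r.snapshot("wrist")
c=np.zeros((480,800,3),np.uint8)
c[:300,:400]=cv2.resize(t["image"][:,:,::-1],(400,300),interpolation=cv2.INTER_AREA)
c[:450,405:795]=cv2.resize(s["image"][220:325,290:381,::-1],(390,450),interpolation=cv2.INTER_CUBIC);cv2.imwrite("pics/w9.png",c)
q=r.sense();print(q["t"],q["ee_pos"],q["force"])
E
```

```text
t: 12.0
ee_pos: [0.4996, 0.274, 0.2236]
tool_rot: [-1.569, -0.003, 2.947]
force: [0.1, 0.3, -0.1]
width: 0.0853
12.1 [0.49959513 0.27396354 0.2234517 ] [-0.29523465 -0.82217263  0.41958964]
```

View pics/w9.png

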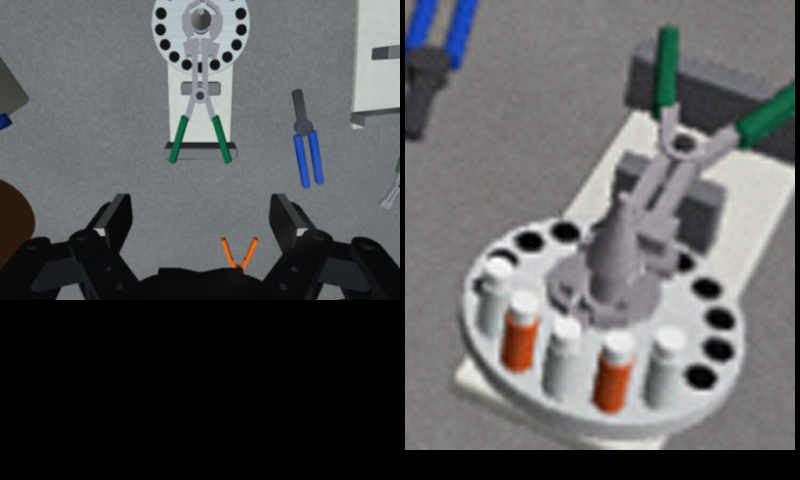

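The ring is shut round the spindle, the pliers are flat and still on both bars, and the gripper is clear. Handing in.

```bash
python3 -c "from cell import r;print(r.finish_job())"
```

```text
the job is handed in; nothing more can be done
None
```

I squeezed the green-handled pliers, carried the spread ring to the ringless carousel and lowered it over the spindle onto the bars. I then let go, moved the gripper up clear, and handed the job in at about 12 s; no verdict was reported.

- **Last checks:** The final pictures show the ring shut around the spindle and the pliers lying straight on both bars, unchanged after the retreat. The wrist force is about zero. The ring's height in the groove and its tilt I judged only from these pictures, not by measurement.
- **Fingers and ring:** The fingers stayed on the handles, well behind the ring, throughout.
- **Disagreements:**
  - The wrist camera put the spindle 2–3 mm to one side of where the top camera had it. The top and scene views, with the jaws and the spindle tip in the same picture, agreed within about 1 mm sideways and 2 mm lengthwise, so I went by those.
  - The gripper read 27 mm at the handles' 30 mm stop.
  - The wrist read about 13 N upward during the squeeze. It went away on lifting.

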